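Back the coil winder off one notch

ROBOT

A 7-joint arm with a two-finger parallel gripper is mounted at the origin on the work surface. World frame = base frame: x ahead of the robot, y to its left, z up, the work surface at z = 0. Lengths are in m, angles in rad, forces in N, time in s.
With the tool pointing down it reaches from about 0.35 to 0.9 m from the base axis. Payload 8.1 kg.
Tool frame: the origin (TCP) lies between the finger pads; the fingertips stand ahead of it and the grasp point (between the pads) is the TCP (arm.nose_length is the z of the fingertips in the tool frame, in m); z points along the fingers, y is the line along which they close (so a half turn about z gives the same grasp; the last joint's range is limited). The gripper opens to 92 mm and grips with 3 to 60 N. Pads are 19 mm wide; open, the fingers measure 130 mm over their backs; the gripper's body (75 mm by 190 mm) begins 47 mm behind the grasp point.
Start: joints at [-1.431, 0.434, 0.025, 1.573, -0.012, 1.134, -0.075], TCP at [0.15, 0.607, 0.246] pointing down, gripper open.
Joint ranges: [-2.62, 2.62], [-0.44, 2.09], [-1.27, 1.32], [0.08, 2.57], [-1.32, 4.46], [0.12, 2], [-2.74, 2.74]. Speed limits (rad/s): [2.22, 2.22, 3.01, 3.01, 3.14, 3.14, 3.14].

INTERFACE

Orientations are given as a rotation vector (axis times angle).
In Python, from cell import sensors, optics, arm gives the robot as it stands.
- The arm moves only by the tool arm_command, never from a script. Its argument "deltas" is one flat list of numbers, 7 for each row, row after row: the turn, a rotation vector about the world's x, y, z as a fraction of full scale, then the shift along the world's x, y, z as a fraction of full scale, then the finger opening in mm, from 0 to 91.8. In form: [wx, wy, wz, dx, dy, dz, fingers, wx, wy, wz, dx, dy, dz, fingers, ...]. A call has 1 to 20 rows; each row is the pose to reach, as a shift and turn from the pose commanded when the call began; what a row does not reach only later rows make up. Full scale, the value 1, is 1 m for a shift and 90 degrees for a turn. A row lasts 1/10 s, in which the tool goes at most 50 mm and 8.59 degrees, less where a joint would pass 70% of its speed; a pose out of reach is approached as far as the arm can. A call with a number of a shift or a turn outside -1 to 1 is refused whole. A call with a gripper value outside its range is refused whole. The fingers move at their own pace and stop on an object; "force" is the grip in N (left out, the last holds). Time passes only in rows, so rows that repeat a pose let the fingers close. It gives the time, the measured TCP pose, the force, the opening and the grip force at its end, in the units of the state.
- sensors.observe(): the state, without advancing time (a new reading comes with each control period).
- optics.get_image(name): name is "side" or "top"; returns the picture (480x640x3 uint8, blue, green, red); there is no depth.
- optics.calibration(name): a dict with "camera_matrix" (3x3 intrinsics, pixels), "rvec" (rotation vector, rad) and "tvec" (3), from world to camera coordinates, as OpenCV has them. Camera axes: x right, y down, z forward; pixel columns grow to the right and rows downward; lengths in m; the calibration is good to about 2 mm. A picture is of the moment at which its call begins. calibration takes no time and is no camera call.
- arm.sign_off(): hands the job in; it is judged then, once.
The state is a dict: "clock": time; "joints": joint angles; "dq": joint speeds; "joint_efforts": joint torques, N m; "position": TCP position; "ee_rot": TCP orientation; "force": force on the tool from outside, world axes, zero at the start; "ft_torque": the same for the moment, N m; "width": opening from 0.0 (shut) to 1.0 (fully open); "gripper_force": force on a finger pad.
Only numpy, scipy, OpenCV 4.12 (cv2) and the standard library are available. Lean on these libraries where they do the work, as an engineer would, in place of code of your own. Each camera call takes 0.05 s, during which the arm holds its last target. There are 200 camera calls.

TASK

The hand coil winder has been wound one notch too far. With a fingertip, lift its ratchet pawl by the ball-ended thumb lever and throw it right back so that it stays up, push the toothed wheel backward by one notch, then tip the pawl over again so that it drops into that next notch. Push gently and grip nothing, and leave the other things on the bench where they are.

Things in the scene. Friction and masses are not known exactly. Their poses are not given: they have to be found in the camera images.
- winder: Hand coil winder, grey cast iron, screwed to the bench. Origin on the bench under the spindle line; x along the level spindle towards the toothed wheel's outer face, z up; the pawl bracket stands on the +y side. Base plate 14 mm thick, x -140 to +100, y -85 to +115 mm. Headstock x -18 to +38, 70 mm wide, 150 mm high; behind it (-x) a bobbin of copper wire that turns with the wheel.
- wheel_centre (a point): Middle of the toothed steel wheel, on the spindle: winder x = +55, y = 0, 115 mm above the bench. Wheel 14 mm thick, 150 mm across the tips of its 12 saw teeth (9 mm deep, one notch = 30 degrees); its top is 190 mm above the bench and only the pawl reaches higher. On its outer face a hub of 22 mm radius.
- wheel (a joint): Wheel angle, rad; one notch = 0.524. Growing = forward (winding), wheel's top going to the winder's -y. Falling = backward, top going to +y, towards the pawl bracket; the lowered pawl blocks this. 0: a tooth bears on the pawl; starts at 0.10 to 0.23 (slack). One notch back, with the pawl down, the next tooth stops it at -0.524. Drag of 0.13 N m (2.5 N at the grip) holds it where it is left.
- crank_grip (a point): Centre of the black crank grip on the wheel's outer face: cylinder 20 mm across, 58 mm long, parallel to the spindle (winder x 69 to 127 mm), 54 mm from the spindle's axis. At wheel joint 0 it stands 10 degrees from the top towards the winder's -y. Starts near the top, about 167 mm above the bench; one notch back takes it about 28 mm towards the winder's +y. Free space on both sides and above.
- pawl (a joint): Pawl angle, rad: 0 = nose at the bottom of a notch (up to 0.06 on a tooth's slope, as at the start); grows as it is lifted; end stop at 0.95 = thrown right back. Top-heavy, light friction: past about 0.55 it falls over by itself to the stop and stays there; short of that it falls back on the wheel by itself. Less than 1 N at the ball moves it.
- pawl_ball (a point): Centre of the 22 mm steel ball ending the pawl's thumb lever, in the wheel's plane (winder x = +55), 75 mm from the pivot on an 8 mm rod. Pawl down: y = +62, 220 mm above the bench, above the wheel's rim. Thrown back: y = +130, 213 mm high. Pushed along the winder's +y it lifts the pawl (finger on the wheel's side of it, tip above the rim); pushed along -y from the far side it drops the pawl.
- pawl_pivot (a point): Pivot axis of the pawl, parallel to the spindle, at winder x = +55, y = +90, 150 mm above the bench, on a 28 mm wide bracket. Pawl down, the thumb lever leans 22 degrees from upright towards the wheel. The nose arm, 50 mm long, lies on the wheel's side, 51 degrees below the lever and fixed to it; thrown back it stands up steeply, its nose 197 mm above the bench.
- spare_bobbin: Empty square black bobbin, 52 x 52 x 46 mm, standing on the winder's base plate; leave alone. Origin under its centre.
- ferrite_core: Dark E-shaped core, 54 x 65 x 28 mm, on the bench at the winder's -y side; leave alone. Origin under its centre.
- screwdriver: Screwdriver, 170 mm, lying on the bench at the winder's +y side; leave alone.
- tape_roll: Roll of amber tape, 66 mm across, 19 mm high; leave alone.
- multimeter: Yellow and black multimeter, 165 x 80 x 38 mm, lying flat; leave alone.
- phone: Phone, 150 x 73 x 9 mm, on a red folder; leave alone.
- supply_board: Green circuit board with components, 115 x 70 x 34 mm; leave alone.
- flux_bottle: Small bottle, 44 mm across, 100 mm high; leave alone.

How it is judged:
By the outcome, as a careful person would: the job done as asked, in the order asked, and still so for the second after the job is handed in, with the robot touching nothing.
It also fails if it takes over 54 s, if anything falls off the work surface, if the arm or the gripper's body presses on something with over 40 N, if the wrist force passes 120 N, or if a joint passes its speed limit or range.

## Working session

There is one attempt and no reset: what is moved stays moved. The work goes in short steps, Python scripts to look and compute and a tool call to move; the robot and the scene stay as the last step left them, time stands still between calls to the robot, and variables do not carry over. Pictures are saved under pics/ and viewed, at most 10 in all, crops included, and the job is handed in when it is done.

Besides the shell and the picture viewer there is one more tool, called after "Request:" by a JSON object that holds its "api" and its "payload", one argument or row to a line. arm_command: Moves the arm, as the interface text tells. Its arguments: {"type":"object","properties":{"deltas":{"type":"array","items":{"type":"number"}},"force":{"type":"number"}},"required":["deltas"]}

```bash
ls; mkdir -p pics
python3 - <<'E'
from cell import sensors, optics, arm
import cv2, numpy as np
print(sensors.observe()); print(arm.nose_length)
for n in("side","top"):
    cv2.imwrite(f"pics/{n}0.png",optics.get_image(n)); c=optics.calibration(n)
    R=cv2.Rodrigues(np.array(c["rvec"]))[0]; print(n,c["camera_matrix"],-R.T@np.array(c["tvec"]).ravel(),R)
E
```

```text
pics
{'clock': 0.0, 'joints': array([-1.4305744 ,  0.43523155,  0.02494478,  1.57412424, -0.01159357,
        1.13396406, -0.07508739]), 'dq': array([-1.10794213e-03,  1.61815629e-03,  1.90366167e-05,  1.65531392e-03,
       -1.09465330e-03, -9.03599340e-04,  1.11556742e-03]), 'joint_efforts': array([-2.41481484e-04, -6.67861032e+01,  9.84680839e-01, -3.14451098e+01,
       -6.05829782e-02,  4.31633054e-02,  1.69695641e-04]), 'position': array([0.15019956, 0.60618249, 0.24492879]), 'ee_rot': array([-3.80526246e-01, -3.11840637e+00,  2.48419837e-03]), 'force': array([ 0.48284169,  0.71524737, -1.42893664]), 'ft_torque': array([ 0.01001891,  0.01983746, -0.00424842]), 'gripper_force': 0.0, 'width': 0.9966914395926365}
0.019
side [[570.98415592   0.         322.49689058]
 [  0.         570.98415592 231.31330391]
 [  0.           0.           1.        ]] [0.49965691 1.32624851 1.01590557] [[-0.99844726 -0.05006976  0.0244148 ]
 [-0.04819518  0.55666931 -0.82933498]
 [ 0.02793364 -0.82922392 -0.55821807]]
top [[493.05930102   0.         321.27513995]
 [  0.         493.05930102 243.29592234]
 [  0.           0.           1.        ]] [0.39713348 0.02928913 1.25819729] [[ 0.0162757  -0.99947534  0.02800245]
 [-0.99100875 -0.01984498 -0.1323172 ]
 [ 0.13280349 -0.02559711 -0.9908118 ]]
```

View pics/side0.png

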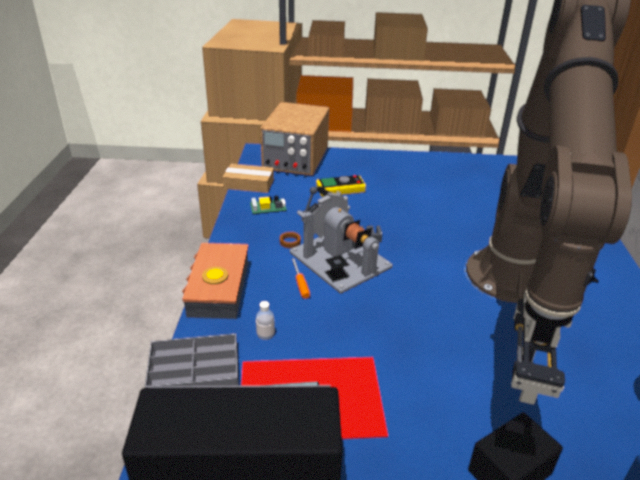

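View pics/top0.png

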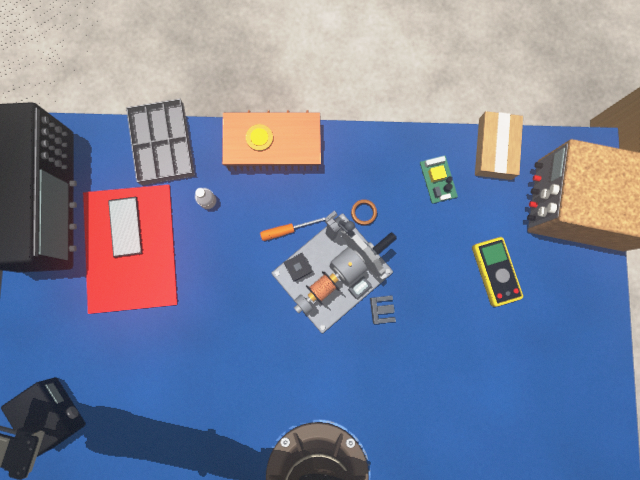

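Run:
```python
import cv2
a=cv2.imread("pics/top0.png")[190:340,255:415]; b=cv2.imread("pics/side0.png")[180:295,280:400]
a=cv2.resize(a,None,fx=5,fy=5,interpolation=cv2.INTER_CUBIC)[:600]
cv2.imwrite("pics/topc.png",cv2.resize(cv2.imread("pics/top0.png")[195:345,250:410],(640,600),interpolation=cv2.INTER_CUBIC))
cv2.imwrite("pics/sidec.png",cv2.resize(b,(600,575),interpolation=cv2.INTER_CUBIC))
```

```text
(no output)
```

View pics/topc.png

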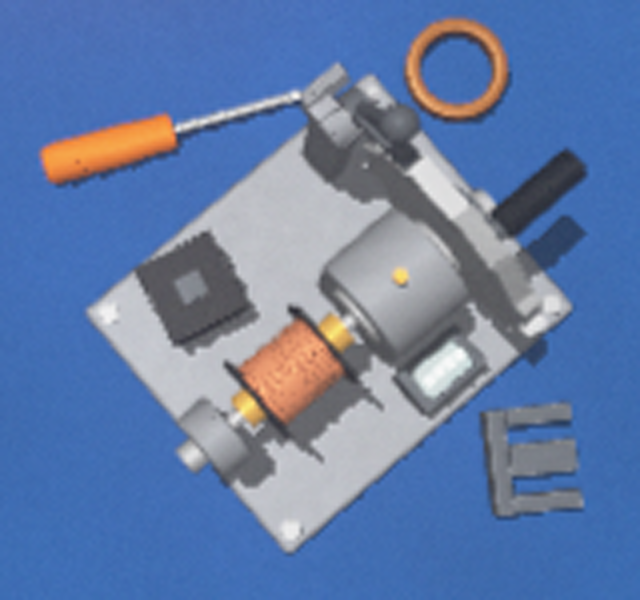

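View pics/sidec.png

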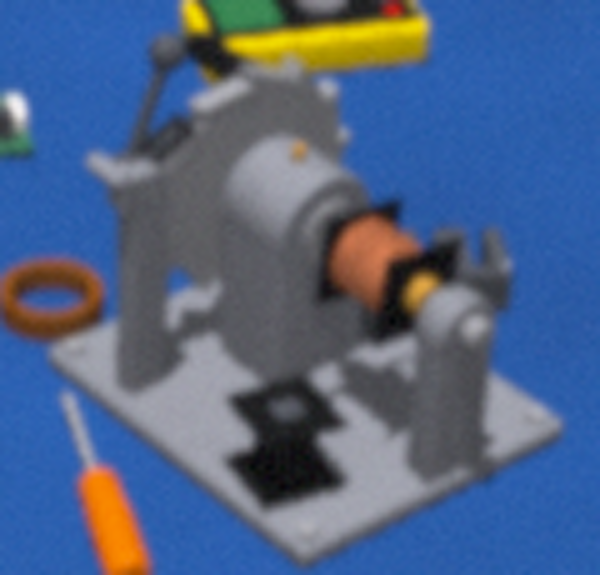

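```bash
cat > geo.py <<'E'
import numpy as np, cv2
from scipy.optimize import least_squares
from cell import sensors, optics, arm
C={n:optics.calibration(n) for n in("side","top")}
def proj(n,P):
    c=C[n]; return cv2.projectPoints(np.float64(P).reshape(-1,1,3),np.float64(c["rvec"]),np.float64(c["tvec"]),c["camera_matrix"],None)[0][:,0]
def W(p,q):
    c,s=np.cos(p[2]),np.sin(p[2]); q=np.atleast_2d(q)/1000.
    return np.c_[p[0]+c*q[:,0]-s*q[:,1],p[1]+s*q[:,0]+c*q[:,1],q[:,2]]
E
cat > fit.py <<'E'
from geo import *
mt=np.array([[-140,115,14],[-140,-85,14],[100,-85,14],[55,62,220]])
it=np.array([[88,312],[290,550],[575,308],[400,121]])/4+[250,195]
ms=np.array([[-140,115,14],[100,115,14],[-140,-85,14],[55,62,220]])
iS=np.array([[305,550],[50,348],[562,425],[165,52]])/5+[280,180]
f=lambda p: np.r_[proj("top",W(p,mt))-it, proj("side",W(p,ms))-iS].ravel()
r=least_squares(f,[.42,0,-.8]); p=r.x; print(p,np.degrees(p[2])); print(r.fun.reshape(-1,2).round(1)); np.save("p.npy",p)
g=np.array([[497,225],[572,162]])/4+[250,195]
for th in (.1,.15,.2,.25):
    a=np.radians(10)+th; y,z=-54*np.sin(a),115+54*np.cos(a)
    print(th,(proj("top",W(p,[[69,y,z],[127,y,z]]))-g).round(1).tolist())
c,s=np.cos(p[2]),np.sin(p[2]); print("ex",c,s,"ey",-s,c)
print(W(p,[[55,62,220],[55,130,213],[98,-20,167],[55,0,115]]))
E
python3 fit.py
```

```text
[ 0.49299375 -0.05837066 -0.84911251] -48.65056325910831
[[-1.  -0.4]
 [-0.1  1.4]
 [ 0.6 -0.4]
 [ 0.2  0.3]
 [-0.7  0.6]
 [-1.1 -0.4]
 [ 0.6 -1. ]
 [ 0.1 -0.1]]
0.1 [[1.0, 0.1], [1.6, -0.7]]
0.15 [[1.7, 1.0], [2.3, 0.2]]
0.2 [[2.4, 1.9], [2.9, 1.2]]
0.25 [[3.0, 2.8], [3.6, 2.1]]
ex 0.6606496383629809 -0.7506943821095657 ey 0.7506943821095657 0.6606496383629809
[[ 0.57587254 -0.05869858  0.22      ]
 [ 0.62691975 -0.0137744   0.213     ]
 [ 0.54272353 -0.14515171  0.167     ]
 [ 0.52932948 -0.09965886  0.115     ]]
```

Request:
{"api": "arm_command", "payload": {
  "deltas": [0,0,0,0,0,0.05,0,0,0,-0.1,0.03,-0.03,0.075,0,0,0,-0.69,0.3,-0.256,0.075,0,0,0,-0.69,0.3,-0.256,0.075,0,0,0,-0.69,0.3,-0.256,0.075,0,0,0,-0.69,0.3,-0.256,0.075,0,0,0,-0.69,0.3,-0.256,0.075,0,0,0,-0.69,0.3,-0.256,0.075,0,0,0,-0.69,0.3,-0.256,0.075,0,0,0,-0.69,0.3,-0.256,0.075,0,0,0,-0.69,0.3,-0.256,0.075,0,0,0,-0.69,0.3,-0.256,0.075,0,0,0,-0.69,0.3,-0.256,0.075,0],
  "force": 10
}}

```text
clock: 1.4
position: [0.4489, 0.3521, 0.3205]
ee_rot: [-1.93, -2.478, 0.001]
force: [-0.2, 0.8, 0.7]
width: 0.004
gripper_force: 0.0
```

```bash
cat > go.py <<'E'
# go.py: x y ztip of finger targets in winder mm -> shifts from the measured pose; and turn left
import sys
from geo import *
from scipy.spatial.transform import Rotation as R
p=np.load("p.npy"); s=sensors.observe()
Rm=R.from_rotvec(s["ee_rot"]).as_matrix(); ty=Rm[:,1]
d=(p[2]-np.arctan2(ty[1],ty[0])+np.pi/2)%np.pi-np.pi/2
c,sn=np.cos(p[2]),np.sin(p[2]); q=s["position"]-[p[0],p[1],0]
print("t",s["clock"],"pos",s["position"].round(4),"tilt z",Rm[:,2].round(3),"turn/90",round(d/(np.pi/2),3),"w",s["width"],"F",s["force"].round(1),"q",s["joints"].round(2))
print("winder x,y,ztip",(1000*np.array([c*q[0]+sn*q[1],-sn*q[0]+c*q[1],q[2]-.019])).round(1))
v=np.array(sys.argv[1:],float).reshape(-1,3)
for t in v: print(t,(W(p,t+[0,0,19])[0]-s["position"]).round(4))
E
python3 go.py 55 20 260 55 20 207
```

```text
t 1.4 pos [0.4489 0.3521 0.3205] tilt z [-0.001  0.    -1.   ] turn/90 -0.698 w 0.0036406384362005014 F [-0.2  0.8  0.7] q [-1.04  0.3   0.38  1.62 -0.12  1.25 -0.39]
winder x,y,ztip [-337.2  238.1  301.5]
[ 55.  20. 260.] [ 0.0954 -0.4385 -0.0415]
[ 55.  20. 207.] [ 0.0954 -0.4385 -0.0945]
```

Request:
{"api": "arm_command", "payload": {
  "deltas": [0,0,-0.698,0.095,-0.438,0,0,0,0,-0.698,0.095,-0.438,0,0,0,0,-0.698,0.095,-0.438,0,0,0,0,-0.698,0.095,-0.438,0,0,0,0,-0.698,0.095,-0.438,0,0,0,0,-0.698,0.095,-0.438,0,0,0,0,-0.698,0.095,-0.438,0,0,0,0,-0.698,0.095,-0.438,0,0,0,0,-0.698,0.095,-0.438,0,0,0,0,-0.698,0.095,-0.438,0,0,0,0,-0.698,0.095,-0.438,-0.04,0,0,0,-0.698,0.095,-0.438,-0.04,0,0,0,-0.698,0.095,-0.438,-0.04,0]
}}

```text
clock: 2.7
position: [0.545, -0.0858, 0.2808]
ee_rot: [-2.939, -1.107, 0.003]
force: [0.8, -0.3, 1.2]
width: 0.009
gripper_force: 0.0
```

```bash
python3 go.py 55 20 207 55 50 207 55 80 207 55 90 207
python3 - <<'E'
from geo import *
cv2.imwrite("pics/t1.png",cv2.resize(np.hstack([optics.get_image("top")[170:320,270:430],optics.get_image("side")[130:280,260:420]]),(800,375),interpolation=cv2.INTER_CUBIC))
E
```

```text
t 2.7 pos [ 0.545  -0.0858  0.2808] tilt z [-0.002  0.    -1.   ] turn/90 0.001 w 0.009330998133704728 F [ 0.8 -0.3  1.2] q [-0.5   0.33  0.76  1.74 -0.25  1.16 -0.52]
winder x,y,ztip [ 54.9  20.9 261.8]
[ 55.  20. 207.] [-0.0006 -0.0006 -0.0548]
[ 55.  50. 207.] [ 0.0219  0.0192 -0.0548]
[ 55.  80. 207.] [ 0.0444  0.039  -0.0548]
[ 55.  90. 207.] [ 0.0519  0.0456 -0.0548]
```

View pics/t1.png

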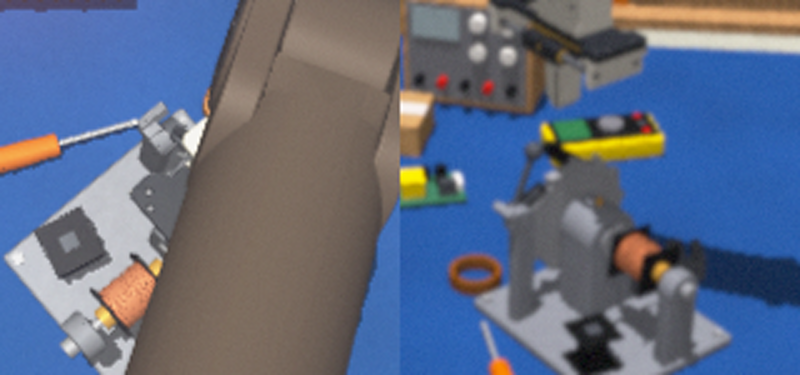

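Request:
{"api": "arm_command", "payload": {
  "deltas": [0,0,0,0,0,-0.03,0,0,0,0,0,0,-0.053,0,0,0,0,0,0,-0.053,0,0,0,0,0.004,0.0035,-0.053,0,0,0,0,0.008,0.007,-0.053,0,0,0,0,0.012,0.0105,-0.053,0,0,0,0,0.016,0.014,-0.053,0,0,0,0,0.02,0.0175,-0.053,0,0,0,0,0.024,0.021,-0.053,0,0,0,0,0.028,0.0245,-0.053,0,0,0,0,0.032,0.028,-0.053,0,0,0,0,0.036,0.0315,-0.053,0,0,0,0,0.04,0.035,-0.053,0,0,0,0,0.044,0.0385,-0.053,0,0,0,0,0.048,0.042,-0.053,0,0,0,0,0.0505,0.0442,-0.053,0,0,0,0,0.0505,0.0442,-0.053,0,0,0,0,0.0505,0.0442,-0.053,0,0,0,0,0.0505,0.0442,-0.053,0]
}}

```text
clock: 4.7
position: [0.5956, -0.0434, 0.2278]
ee_rot: [2.941, 1.104, -0.0]
force: [-0.4, -0.5, -0.1]
width: 0.01
gripper_force: 0.0
```

```bash
python3 go.py 55 70 209 55 70 275 105 -45 260 105 -45 150
python3 - <<'E'
from geo import *
cv2.imwrite("pics/s2.png",cv2.resize(optics.get_image("side")[150:290,270:400],None,fx=4,fy=4,interpolation=cv2.INTER_CUBIC))
E
```

```text
t 4.7 pos [ 0.5956 -0.0434  0.2278] tilt z [-0. -0. -1.] turn/90 0.002 w 0.009570718449868763 F [-0.4 -0.5 -0.1] q [-0.5   0.46  0.71  1.71 -0.33  1.09 -0.54]
winder x,y,ztip [ 56.6  86.9 208.8]
[ 55.  70. 209.] [-0.0138 -0.01    0.0002]
[ 55.  70. 275.] [-0.0138 -0.01    0.0662]
[105. -45. 260.] [-0.067  -0.1235  0.0512]
[105. -45. 150.] [-0.067  -0.1235 -0.0588]
```

View pics/s2.png

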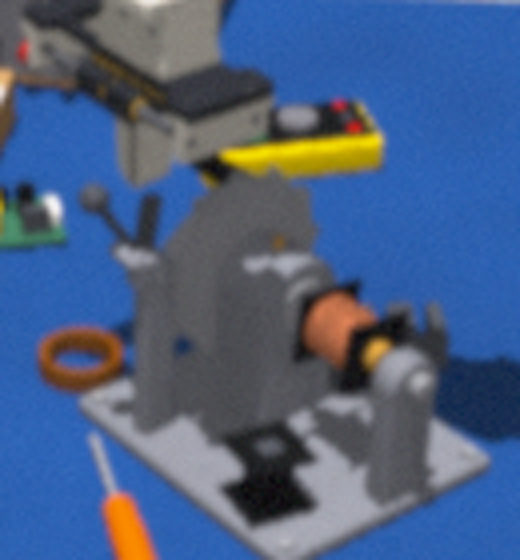

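Request:
{"api": "arm_command", "payload": {
  "deltas": [0,0,0,-0.006,-0.005,0.03,0,0,0,0,-0.006,-0.005,0.053,0,0,0,0,-0.03,-0.05,0.053,0,0,0,0,-0.05,-0.09,0.053,0,0,0,0,-0.067,-0.1235,0.053,0,0,0,0,-0.067,-0.1235,0.053,0,0,0,0,-0.067,-0.1235,0.01,0,0,0,0,-0.067,-0.1235,-0.03,0,0,0,0,-0.067,-0.1235,-0.059,0,0,0,0,-0.067,-0.1235,-0.059,0,0,0,0,-0.067,-0.1235,-0.059,0]
}}

```text
clock: 5.85
position: [0.5289, -0.1668, 0.1693]
ee_rot: [2.941, 1.104, -0.001]
force: [0.7, -0.6, 0.9]
width: 0.007
gripper_force: 0.0
```

```bash
python3 go.py 105 -33 150 105 -7.5 150
```

```text
t 5.85 pos [ 0.5289 -0.1668  0.1693] tilt z [-0. -0. -1.] turn/90 0.002 w 0.007455751790316209 F [ 0.7 -0.6  0.9] q [-0.3   0.46  0.71  1.88 -0.37  0.93 -0.27]
winder x,y,ztip [105.1 -44.6 150.3]
[105. -33. 150.] [ 0.0087  0.0078 -0.0003]
[105.   -7.5 150. ] [ 0.0278  0.0246 -0.0003]
```

Request:
{"api": "arm_command", "payload": {
  "deltas": [0,0,0,0.003,0.0026,0,0,0,0,0,0.006,0.0052,0,0,0,0,0,0.009,0.0078,0,0,0,0,0,0.011,0.0097,0,0,0,0,0,0.013,0.0115,0,0,0,0,0,0.015,0.0132,0,0,0,0,0,0.017,0.015,0,0,0,0,0,0.019,0.0168,0,0,0,0,0,0.021,0.0186,0,0,0,0,0,0.023,0.0204,0,0,0,0,0,0.025,0.022,0,0,0,0,0,0.0265,0.0235,0,0,0,0,0,0.0278,0.0246,0,0,0,0,0,0.0278,0.0246,0,0,0,0,0,0.0278,0.0246,0,0]
}}

```text
clock: 7.35
position: [0.5568, -0.1416, 0.1686]
ee_rot: [-2.941, -1.105, -0.001]
force: [0.5, -0.6, -0.0]
width: 0.006
gripper_force: 0.0
```

```bash
python3 go.py 105 -30 150 105 -30 290 -100 -30 290
```

```text
t 7.35 pos [ 0.5568 -0.1416  0.1686] tilt z [ 0.  0. -1.] turn/90 0.002 w 0.005918237145869931 F [ 0.5 -0.6 -0. ] q [-0.33  0.49  0.7   1.83 -0.38  0.95 -0.32]
winder x,y,ztip [104.6  -7.  149.6]
[105. -30. 150.] [-0.017  -0.0154  0.0004]
[105. -30. 290.] [-0.017  -0.0154  0.1404]
[-100.  -30.  290.] [-0.1524  0.1385  0.1404]
```

Request:
{"api": "arm_command", "payload": {
  "deltas": [0,0,0,-0.009,-0.008,0,0,0,0,0,-0.017,-0.0155,0,0,0,0,0,-0.017,-0.0155,0.05,0,0,0,0,-0.017,-0.0155,0.1,0,0,0,0,-0.017,-0.0155,0.14,0,0,0,0,-0.017,-0.0155,0.14,0,0,0,0,-0.05,0.42,0.14,0,0,0,0,-0.05,0.42,0.14,0,0,0,0,-0.05,0.42,0.14,0,0,0,0,-0.05,0.42,0.14,0,0,0,0,-0.05,0.42,0.14,0,0,0,0,-0.05,0.42,0.14,0,0,0,0,-0.05,0.42,0.14,0,0,0,0,-0.05,0.42,0.14,0,0,0,0,-0.05,0.42,0.14,0,0,0,0,-0.05,0.42,0.14,0,0,0,0,-0.05,0.42,0.14,0]
}}

```text
clock: 9.05
position: [0.5061, 0.2776, 0.3079]
ee_rot: [2.94, 1.106, -0.002]
force: [0.5, -0.6, -0.3]
width: 0.005
gripper_force: 0.0
```

```bash
python3 go.py 55 165 275 55 165 200
python3 - <<'E'
from geo import *
cv2.imwrite("pics/t3.png",cv2.resize(optics.get_image("top")[195:345,250:410],(640,600),interpolation=cv2.INTER_CUBIC))
p=np.load("p.npy")
for th in (-.3,-.35,-.4,-.45,-.5,-.55):
    a=np.radians(10)+th; y,z=-54*np.sin(a),115+54*np.cos(a)
    print(th,((proj("top",W(p,[[69,y,z],[127,y,z]]))-[250,195])*4).round(0).tolist())
E
```

```text
t 9.05 pos [0.5061 0.2776 0.3079] tilt z [-0.001 -0.001 -1.   ] turn/90 0.001 w 0.005272930937521388 F [ 0.5 -0.6 -0.3] q [-1.06  0.34  0.65  1.64 -0.22  1.24 -1.22]
winder x,y,ztip [-243.5  231.8  288.9]
[ 55. 165. 275.] [ 0.147  -0.2683 -0.0139]
[ 55. 165. 200.] [ 0.147  -0.2683 -0.0889]
-0.3 [[476.0, 196.0], [554.0, 130.0]]
-0.35 [[473.0, 193.0], [550.0, 127.0]]
-0.4 [[470.0, 189.0], [547.0, 123.0]]
-0.45 [[466.0, 186.0], [544.0, 120.0]]
-0.5 [[463.0, 183.0], [541.0, 117.0]]
-0.55 [[460.0, 179.0], [537.0, 114.0]]
```

View pics/t3.png

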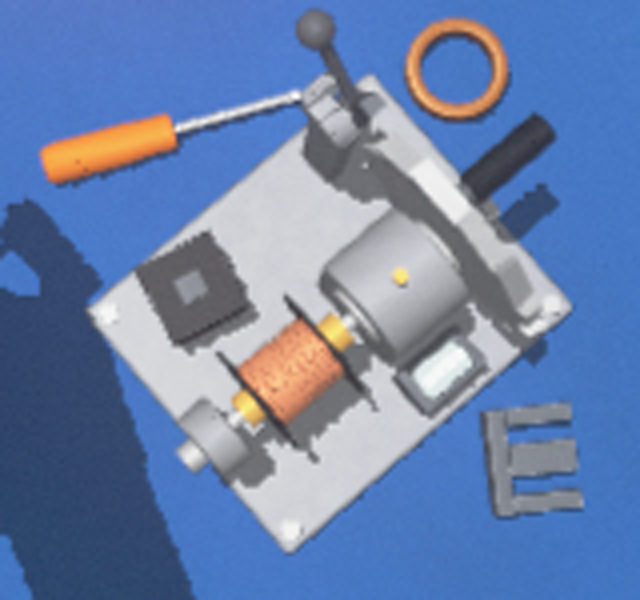

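Run:
```python
from geo import *
p=np.load("p.npy")
def gp(th):
    a=np.radians(10)+th; y,z=-54*np.sin(a),115+54*np.cos(a)
    return proj("top",W(p,np.array([[x,y,z] for x in np.linspace(75,127,20)]))).mean(0)
a=cv2.imread("pics/topc.png"); b=cv2.imread("pics/t3.png")
for im in(a,b):
    m=(im.max(2)<75).astype(np.uint8); m[:,:440]=0; m[:90]=0;m[300:]=0
    n,l,s,c=cv2.connectedComponentsWithStats(m); i=1+s[1:,4].argmax(); q=c[i]/4+[250,195]
    r=least_squares(lambda t:gp(t[0])-q,[0]); print(s[i],c[i],"theta",r.x,r.fun)
```

```text
[ 493  153   90   82 2923] [537.96818337 193.03318508] theta [0.09771405] [ 1.38531943 -1.07221335]
[471 131  81  70 991] [508.51463169 168.25933401] theta [-0.30767006] [ 2.48407389 -2.28724005]
```

Run:
```python
from geo import *
p=np.load("p.npy")
def gp(th):
    a=np.radians(10)+th; y,z=-54*np.sin(a),115+54*np.cos(a)
    return proj("top",W(p,np.array([[x,y,z] for x in np.linspace(75,127,20)]))).mean(0)
for f in("topc","t3"):
  for T in (80,90,100):
    im=cv2.imread(f"pics/{f}.png").astype(int)
    m=((im.max(2)<T)&(im[...,0]-im[...,2]<30)).astype(np.uint8); m[:,:455]=0; m[:90]=0;m[300:]=0
    m=cv2.morphologyEx(m,cv2.MORPH_OPEN,np.ones((9,9)))
    n,l,s,c=cv2.connectedComponentsWithStats(m); i=1+s[1:,4].argmax(); q=c[i]/4+[250,195]
    r=least_squares(lambda t:gp(t[0])-q,[0]); print(f,T,s[i],c[i].round(1),"theta",r.x,r.fun)
```

```text
topc 80 [ 495  154   87   80 2982] [538.2 192.9] theta [0.09785429] [ 1.32596135 -1.02620575]
topc 90 [ 494  154   88   81 3033] [537.8 193.2] theta [0.09804403] [ 1.43235086 -1.1084472 ]
topc 100 [ 493  154   89   81 3067] [537.4 193.5] theta [0.09783335] [ 1.53940233 -1.191406  ]
t3 80 [ 466  119   80   80 2521] [505.1 159. ] theta [-0.40583227] [ 1.74040582 -1.67195487]
t3 90 [ 464  118   87   84 3007] [506.9 157.7] theta [-0.40305377] [ 1.33788243 -1.2836908 ]
t3 100 [ 464  118   87   85 3050] [506.5 158.2] theta [-0.40224934] [ 1.4532544  -1.39389449]
```

Request:
{"api": "arm_command", "payload": {
  "deltas": [0,0,0,0.147,-0.268,0,0,0,0,0,0.147,-0.268,0,0,0,0,0,0.147,-0.268,0,0,0,0,0,0.147,-0.268,0,0,0,0,0,0.147,-0.268,0,0,0,0,0,0.147,-0.268,0,0,0,0,0,0.147,-0.268,0,0,0,0,0,0.147,-0.268,0,0,0,0,0,0.147,-0.268,-0.04,0,0,0,0,0.147,-0.268,-0.087,0,0,0,0,0.147,-0.268,-0.087,0,0,0,0,0.147,-0.268,-0.087,0]
}}

```text
clock: 10.3
position: [0.653, 0.0108, 0.2224]
ee_rot: [-2.94, -1.105, 0.002]
force: [0.2, -0.2, 0.5]
width: 0.007
gripper_force: 0.0
```

```bash
python3 go.py 55 150 202 55 115 202
```

```text
t 10.3 pos [0.653  0.0108 0.2224] tilt z [-0.001  0.    -1.   ] turn/90 0.002 w 0.0066543580424078 F [ 0.2 -0.2  0.5] q [-0.51  0.56  0.65  1.56 -0.36  1.15 -0.63]
winder x,y,ztip [ 53.8 165.8 203.4]
[ 55. 150. 202.] [-0.011  -0.0113 -0.0014]
[ 55. 115. 202.] [-0.0373 -0.0345 -0.0014]
```

Request:
{"api": "arm_command", "payload": {
  "deltas": [0,0,0,-0.005,-0.005,0,0,0,0,0,-0.01,-0.01,0,0,0,0,0,-0.013,-0.0125,0,0,0,0,0,-0.016,-0.015,0,0,0,0,0,-0.019,-0.018,0,0,0,0,0,-0.022,-0.021,0,0,0,0,0,-0.025,-0.0235,0,0,0,0,0,-0.028,-0.026,0,0,0,0,0,-0.031,-0.029,0,0,0,0,0,-0.034,-0.0315,0,0,0,0,0,-0.037,-0.034,0,0,0,0,0,-0.039,-0.036,0,0,0,0,0,-0.039,-0.036,0,0,0,0,0,-0.039,-0.036,0,0,0,0,0,-0.039,-0.036,0,0,0,0,0,-0.02,-0.02,0,0,0,0,0,-0.005,-0.005,0,0,0,0,0,-0.005,-0.005,0.05,0,0,0,0,-0.005,-0.005,0.09,0,0,0,0,-0.005,-0.005,0.09,0]
}}

```text
clock: 12.3
position: [0.6512, 0.0043, 0.3176]
ee_rot: [2.938, 1.103, 0.013]
force: [0.6, 0.6, 0.3]
width: 0.007
gripper_force: 0.0
```

Request:
{"api": "arm_command", "payload": {
  "deltas": [0,0,0,-0.14,0.265,0,0,0,0,0,-0.14,0.265,0,0,0,0,0,-0.14,0.265,0,0,0,0,0,-0.14,0.265,0,0,0,0,0,-0.14,0.265,0,0,0,0,0,-0.14,0.265,0,0,0,0,0,-0.14,0.265,0,0,0,0,0,-0.14,0.265,0,0,0,0,0,-0.14,0.265,0,0]
}}

```text
clock: 13.2
position: [0.5092, 0.2688, 0.3118]
ee_rot: [2.941, 1.102, 0.0]
force: [0.3, 0.0, 0.2]
width: 0.0
gripper_force: 0.0
```

```bash
python3 go.py
python3 - <<'E'
from geo import *
t=cv2.resize(optics.get_image("top")[195:315,300:410],(400,436),interpolation=cv2.INTER_CUBIC)
s=cv2.resize(optics.get_image("side")[170:290,280:390],(400,436),interpolation=cv2.INTER_CUBIC)
cv2.imwrite("pics/f4.png",np.hstack([t,s]))
p=np.load("p.npy")
e=proj("top",W(p,[55,62,220]))[0]; print((e-[300,195])*400/110)
e=proj("side",W(p,[55,62,220]))[0]; print((e-[280,170])*400/110)
E
```

```text
t 13.2 pos [0.5092 0.2688 0.3118] tilt z [ 0.    -0.001 -1.   ] turn/90 0.003 w 1.8490082252555523e-05 F [0.3 0.  0.2] q [-1.06  0.34  0.66  1.64 -0.22  1.24 -1.21]
winder x,y,ztip [-234.9  228.3  292.8]
[182.39020671 110.9953837 ]
[120.44411751  73.81586267]
```

View pics/f4.png

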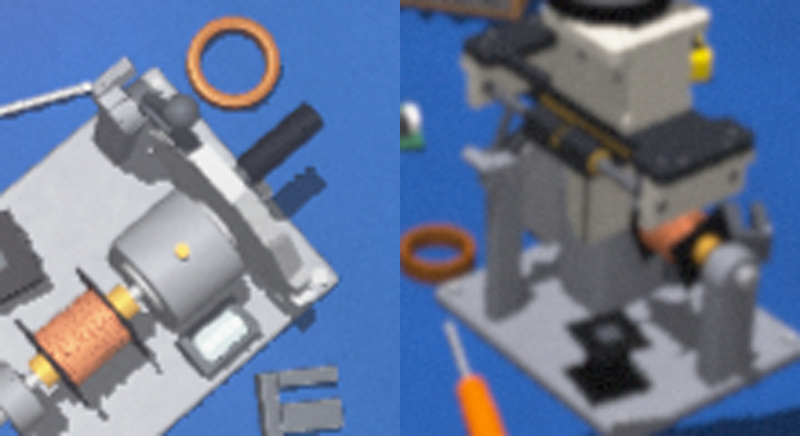

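```bash
python3 -c "
from cell import arm; print(arm.sign_off())"
```

```text
the job is handed in; nothing more can be done
None
```

I threw the pawl right back, pushed the wheel back one notch (about 0.50 rad, from about +0.10 to -0.40), and tipped the pawl down into the next notch; the last pictures showed it seated, the arm was clear, and I handed the job in at about 13 s.

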